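# Load the slide incubator and shut its lid

## Robot

A 6-joint arm with a two-finger parallel gripper is mounted at the origin on the work surface. World frame = base frame: x ahead of the robot, y to its left, z up, the work surface at z = 0. Lengths are in m, angles in rad, forces in N, time in s.
With the tool pointing down it reaches from about 0.35 to 0.8 m from the base axis. Payload 7.3 kg.
Tool frame: the origin (TCP) lies on the mounting face of the last link; the fingertips stand r.tip_extent ahead of it and the grasp point (between the pads) lies 155 mm ahead of it (r.tip_extent is the distance from the TCP to the fingertips, in m); z points along the fingers, y is the line along which they close (so a half turn about z gives the same grasp; the last joint's range is limited). The gripper opens to 85 mm and grips with 20 to 120 N. Pads are 22 mm wide; open, the fingers measure 114 mm over their backs; the gripper's body (76 mm by 85 mm) begins 54 mm behind the grasp point. The pads swing forward as they close: fully open they stand 13 mm farther back than shut.
Start: joints at [1.169, 0.342, 1.524, -0, 1.275, -0.146], TCP at [0.133, 0.508, 0.405] pointing down, gripper open.
Joint ranges: [-2.53, 2.53], [-0.77, 2.02], [0.04, 2.7], [-1, 4.14], [0.28, 2.66], [-3.11, 3.11]. Speed limits (rad/s): [2.57, 2.57, 3.14, 3.14, 3.14, 3.14].

## Interface

Orientations are given as a 3x3 rotation matrix whose columns are the frame's x, y, z axes.
In Python, from station import r gives the robot as it stands. The module is installed in compiled form; this text tells all that it offers.
- The arm moves only by the tool drive_tool, never from a script. Its argument "series" is a list of rows, each an object of numbers: "claw": the finger opening in mm, from 0 to 85.4; "x", "y", "z": the shift along the world's x, y, z in mm; "twist": the turn about the world's z in rad. In form: [{"claw": .., "x": .., "y": .., "z": .., "twist": ..}, ...]. A call has 1 to 8 rows; each row shifts and turns the commanded pose from where the row before left it; what a row does not reach is not made up. A row lasts 1/12 s, in which the tool goes at most 41.7 mm and 7.16 degrees, less where a joint would pass 70% of its speed; a pose out of reach is approached as far as the arm can. A call is refused whole if a number of a shift passes 41.7 or a number of a turn 0.125, either way. A call with a gripper value outside its range is refused whole. The fingers move at their own pace and stop on an object; "squeeze" is the grip in N (left out, the last holds). Time passes only in rows, so rows that do not move let the fingers close. It gives the time, the measured TCP pose, the force, the opening and the grip force at its end, in the units of the state.
- r.state(): the state, without advancing time (a new reading comes with each control period).
- r.snapshot(name): name is "scene" or "top" or "wrist"; returns the picture (420x560x3 uint8, red, green, blue); there is no depth.
- r.calibration(name): a dict with "fovy" (degrees; the focal length in pixels is half the picture's height over the tangent of half this angle, whatever the lens; pixels are square), "cx", "cy" (the principal point, pixels), "D" ([k1, k2, p1, p2, k3] as OpenCV has them; the pictures are not rectified), "cam_to_world" (4x4, takes a point from camera to world coordinates). Camera axes: x right, y up, looking along -z (the intrinsics and any distortion apply to the point x, -y, -z); pixel columns grow to the right and rows downward; lengths in m; the calibration is good to about 2 mm. A picture is of the moment at which its call begins: read the wrist's pose just before it. calibration takes no time and is no camera call; for the wrist camera it gives the pose at the moment of the call.
- r.finish_job(): hands the job in; it is judged then, once.
Trained networks look in the newest picture that a camera, given by its name, has taken for a name from the list of things; names that differ only in an ending like _2 or _b are one class to them, and where a whole thing is asked for, a point or a joint stands for the part that bears it (a point fixed in the world has none). Each returns a list of dicts, best first, with "conf" (0 to 1); they miss things now and then, are a little off and sometimes report something else, mostly with a low value. They report only what shows in the picture. A call takes as long as a camera call.
- r.find_in(name, camera): "position" ([column, row] in pixels, amid what is visible of it).
The state is a dict: "time": time; "joint_pos": joint angles; "qd": joint speeds; "tau": joint torques, N m; "ee_pos": TCP position; "tcp_rot": TCP orientation; "force": force on the tool from outside, world axes, zero at the start; "moment": the same for the moment, N m; "width": finger opening in m; "finger_force": force on a finger pad.
Only numpy, scipy, OpenCV 4.12 (cv2) and the standard library are available. Lean on these libraries where they do the work, as an engineer would, in place of code of your own. Each camera call takes 0.05 s, during which the arm holds its last target. There are 200 camera calls.

## Task

Take the slide tray by its blue fin from the sloping stand, set it down gently (not dropped), level on the floor of the open incubator, with a long side flush against the orange rail, and let go of it. Then close the incubator's lid fully without slamming it. Do not knock anything else about.

Things in the scene. Friction and masses are not known exactly. Their poses are not given: they have to be found in the camera images.
- tray: Loose steel slide tray, 120 (x) x 70 (y) x 22 mm (z), 0.25 kg, two glass slides on top. Blue grip fin on its middle, 60 mm along x, 12 mm thick in y, from z = 20 to 54 mm. Origin: centre of its underside; z its upward normal. Same either way round. It starts on the stand: its z leans 0.5 rad (29 deg) from vertical toward the stand's front (-x), its x runs uphill.
- stand_face (a point): Centre of the sloping face of the fixed white stand (face 160 x 100 mm, 75 mm above the table at its centre, leaning 0.5 rad). Axes are the stand's: x level, from its low front to its high back, z up. A blue lip 12 mm high along the low edge holds the tray.
- incubator: Fixed pale grey and teal bench incubator, 190 mm deep (x from -90 to +100 mm), 240 mm wide (y from -140 to +100 mm), 100 mm high without lid. Origin: on the table under the chamber's centre; x points from its front to its hinge side, z up. Chamber open at the top: 150 (x) x 140 (y) mm, 60 mm deep.
- bay (a point): Centre of the chamber's floor, 40 mm above the table; axes as the incubator's. The chamber's walls stand at x = +-75 and y = +-70 mm from here; their rim is 60 mm above this floor.
- rail (a point): Middle of the top edge of the orange rail's face, 20 mm above the chamber floor, at y = +60 mm from bay. The rail (10 mm thick, 148 mm long, along x) lies on the chamber's +y wall; its flat face looks to -y. An orange stripe on the rim above marks its side. With the tray flush, the tray's origin is at y = +25 mm from bay.
- lid (a joint): Lid angle (rad): 0 shut, growing as it opens; 1.45 to 1.75 at the start (upright), at most 1.9. Stiff friction hinge: it stays where it is left and takes about 2 to 5 N at the bar to move.
- lid_hinge (a point): Lid's hinge axis (along the incubator's y), at x = +90 mm, 100 mm above the table; fixed, axes as the incubator's.
- lid_bar (a point): Centre of the lid's round steel handle bar (12 mm diameter, along the incubator's y, 90 mm free between struts). The lid is a teal plate 180 x 196 x 14 mm; the bar runs 36 mm beyond its free edge, 216 mm from the hinge axis, 7 mm above it when shut. Bar is on top when the lid is upright; when shut it is in front of the incubator, 107 mm above the table.
- amber_bottle: Bystander: amber glass bottle with black cap, 60 mm diameter, 140 mm tall. Origin at the centre of its underside.
- jar: Bystander: white jar with blue cap, 54 mm diameter, 65 mm tall. Origin at the centre of its underside.
- tip_box: Bystander: closed blue pipette-tip box, 120 x 80 x 65 mm. Origin at the centre of its underside.
- tube_rack: Bystander: yellow rack of capped tubes, 200 x 70 x 97 mm. Origin at the centre of its underside.

How it is judged:
On the way, in this order (a step that is already met when the one before it is completed fails the run):
1. the tray lies level on the chamber floor, flush against the rail and let go, while the lid is still open (y of tray in the frame of bay between 0.021 and 0.029 m and x of tray in the frame of bay between -0.03 and 0.03 m and z of tray in the frame of bay between -0.005 and 0.005 m and angle between tray's own z axis and vertical below 0.06 rad and angle between the x axis of tray and the x axis of bay, either way round below 0.045 rad and linear speed of tray below 0.02 m/s and contact force between the fingers and tray below 0.3 N and value of joint lid above 0.7 rad), for 0.2 s.
2. the lid is shut (value of joint lid below 0.03 rad), for 0.2 s.
At the end, for the whole second after the job is handed in: The tray lies at rest, level (within 3 degrees), on the chamber floor with its long side flush against the orange rail (gap at its middle under 4 mm, parallel within 2.5 degrees), and the lid is fully shut (under 0.03 rad) (y of tray in the frame of bay between 0.021 and 0.029 m and x of tray in the frame of bay between -0.03 and 0.03 m and z of tray in the frame of bay between -0.005 and 0.005 m and angle between tray's own z axis and vertical below 0.06 rad and angle between the x axis of tray and the x axis of bay, either way round below 0.045 rad and linear speed of tray below 0.02 m/s and value of joint lid below 0.03 rad); the robot touches nothing.
It fails at once if the tray is dropped or thrown (moves faster than 0.45 m/s out of the fingers) (contact force between the fingers and tray below 0.05 N and linear speed of tray above 0.45 m/s).
It fails at once if the lid is slammed (faster than 2 rad/s when nearly shut) (value of joint lid below 0.3 rad and velocity of joint lid below -2 rad/s).
It fails at once if a bystander is knocked more than 30 mm (distance of any of amber_bottle, jar, tip_box, tube_rack from where it was at the start of the episode above 0.03 m).
It also fails if it takes over 72 s, if anything falls off the work surface, if the arm or the gripper's body presses on something with over 40 N, if the wrist force passes 120 N, or if a joint passes its speed limit or range.

## Working session

There is one attempt and no reset: what is moved stays moved. The work goes in short steps, Python scripts to look and compute and a tool call to move; the robot and the scene stay as the last step left them, time stands still between calls to the robot, and variables do not carry over. Pictures are saved under pics/ and viewed, at most 10 in all, crops included, and the job is handed in when it is done.

Besides the shell and the picture viewer there is one more tool, called after ">>>" by a JSON object that holds its "api" and its "payload". drive_tool: Moves the arm, as the interface text tells. Its arguments: {"type":"object","properties":{"series":{"type":"array"},"squeeze":{"type":"number"}},"required":["series"]}

```bash
mkdir -p pics; cat > h.py <<'E'
import numpy as np, cv2
from station import r
def K(c,shape=(420,560)):
    f=shape[0]/2/np.tan(np.radians(c["fovy"])/2)
    return np.array([[f,0,c["cx"]],[0,f,c["cy"]],[0,0,1.]])
def ray(c,px):
    u=cv2.undistortPoints(np.array([[px]],float),K(c),np.array(c["D"],float))[0,0]
    T=np.array(c["cam_to_world"]); d=T[:3,:3]@np.array([u[0],-u[1],-1]); return T[:3,3],d/np.linalg.norm(d)
def onz(c,px,z):
    o,d=ray(c,px); return o+d*(z-o[2])/d[2]
def proj(c,P):
    T=np.array(c["cam_to_world"]); q=(np.atleast_2d(P)-T[:3,3])@T[:3,:3]; q=q*[1,-1,-1]
    return cv2.projectPoints(q.reshape(-1,1,3),np.zeros(3),np.zeros(3),K(c),np.array(c["D"],float))[0][:,0]
def snap(n,fn=None):
    c=r.calibration(n); im=r.snapshot(n)
    if fn: cv2.imwrite("pics/"+fn,im[:,:,::-1])
    return c,im
def tri(rays):
    A=np.zeros((3,3));b=np.zeros(3)
    for o,d in rays:
        M=np.eye(3)-np.outer(d,d);A+=M;b+=M@o
    return np.linalg.solve(A,b)
E
python3 - <<'E'
from h import *
np.set_printoptions(precision=3,suppress=True)
for n in("scene","top"):
    c,im=snap(n,n+"0.png"); print(n,np.array(c["cam_to_world"]).round(3).tolist(),c["fovy"])
    for t in("tray","stand_face","incubator","lid","lid_bar","rail","bay","amber_bottle","jar","tip_box","tube_rack"):
        try: print(t,[(np.round(d["position"]).tolist(),round(d["conf"],2)) for d in r.find_in(t,n)[:2]])
        except Exception as e: print(t,e)
print(r.state(),r.tip_extent)
E
```

```text
scene [[-0.659, -0.617, 0.429, 1.177], [0.752, -0.551, 0.361, 0.517], [0.014, 0.561, 0.828, 1.335], [0.0, 0.0, 0.0, 1.0]] 42.42893325254424
tray [([210.0, 191.0], 0.92)]
stand_face [([211.0, 212.0], 0.88)]
incubator [([352.0, 282.0], 0.76)]
lid [([334.0, 278.0], 0.66), ([209.0, 190.0], 0.57)]
lid_bar [([334.0, 281.0], 0.72)]
rail [([345.0, 281.0], 0.79)]
bay [([348.0, 280.0], 0.57)]
amber_bottle [([270.0, 238.0], 0.94)]
jar [([318.0, 198.0], 0.55)]
tip_box [([194.0, 119.0], 0.57)]
tube_rack [([458.0, 306.0], 0.76)]
top [[-0.004, 0.998, -0.065, 0.447], [-1.0, -0.005, -0.007, -0.031], [-0.007, 0.065, 0.998, 1.629], [0.0, 0.0, 0.0, 1.0]] 51.152680858330314
tray [([330.0, 189.0], 0.95), ([202.0, 203.0], 0.26)]
stand_face [([323.0, 185.0], 0.73)]
incubator [([201.0, 201.0], 0.68)]
lid [([192.0, 174.0], 0.62)]
lid_bar [([194.0, 173.0], 0.62)]
rail [([202.0, 199.0], 0.71)]
bay [([202.0, 203.0], 0.93)]
amber_bottle [([274.0, 194.0], 0.55), ([321.0, 182.0], 0.19)]
jar [([271.0, 250.0], 0.44)]
tip_box [([407.0, 244.0], 0.94)]
tube_rack [([135.0, 248.0], 0.81), ([202.0, 202.0], 0.58)]
{'time': 1.2, 'joint_pos': array([ 1.169,  0.342,  1.524,  0.   ,  1.275, -0.146]), 'qd': array([-0.001,  0.001, -0.001,  0.001, -0.002, -0.002]), 'tau': array([ -0.001, -43.357, -24.627,  -0.   ,   0.001,  -0.   ]), 'ee_pos': array([0.133, 0.508, 0.405]), 'tcp_rot': array([[-0.967,  0.253,  0.   ],
       [ 0.253,  0.967,  0.   ],
       [ 0.   ,  0.   , -1.   ]]), 'force': array([ 0.151,  0.228, -0.76 ]), 'moment': array([-0.009,  0.011, -0.027]), 'finger_force': 0.0, 'width': 0.08539897631405866} 0.1734
```

View pics/scene0.png

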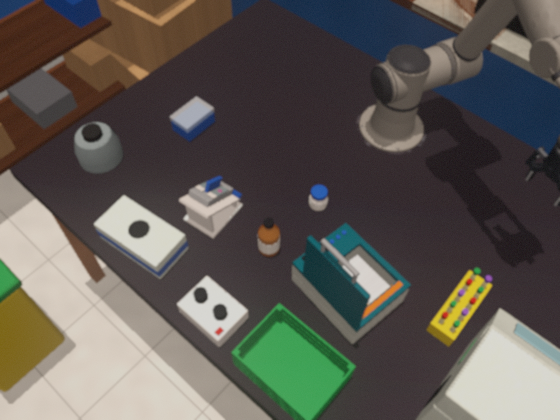

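View pics/top0.png

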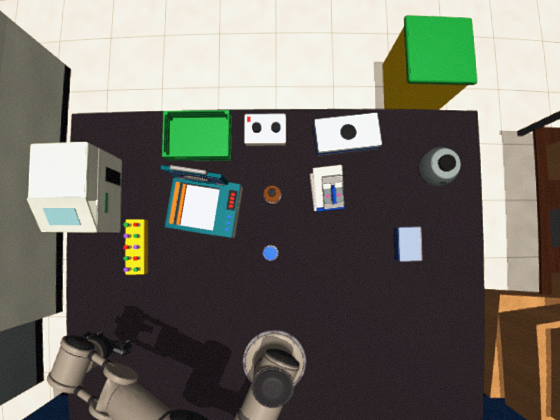

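The scene view shows the stand, with its lip toward the robot, at (210,200). The incubator is at (350,285) with its lid upright on the far side, and the orange stripe is on its left, the +y side. The top view has the tray fin at (333,188), the chamber at (202,203), the orange stripe at (180,203) and the lid edge at (193,173).

```bash
python3 - <<'E'
from h import *
np.set_printoptions(precision=3,suppress=True)
t=r.calibration("top");s=r.calibration("scene")
for n,a,b in(("tray",(330,189),(210,191)),("stand",(323,185),(211,212)),("bottle",(274,194),(270,238)),("jar",(271,251),(318,198)),("fin",(333,189),(212,184))):
    print(n,tri([ray(t,a),ray(s,b)]))
print("bay",onz(t,(201,204),.04),"tip",onz(t,(409,244),.06),"rack",onz(t,(136,247),.08))
for p in((174,178),(242,185),(233,237),(166,227)): print("rimcorner",onz(t,p,.1))
for p in((162,167),(227,178)): print("lidtop",onz(t,p,.3))
w=r.calibration("wrist"); T=np.array(w["cam_to_world"]); st=r.state()
print("cam in tool",st["tcp_rot"].T@(T[:3,3]-st["ee_pos"]),st["tcp_rot"].T@T[:3,:3],w["fovy"])
E
```

```text
tray [ 0.626 -0.206  0.092]
stand [ 0.649 -0.188  0.028]
bottle [ 0.611 -0.002  0.042]
jar [0.405 0.008 0.026]
fin [ 0.62  -0.209  0.117]
bay [0.579 0.261 0.04 ] tip [ 0.429 -0.492  0.06 ] rack [0.422 0.488 0.08 ]
rimcorner [0.667 0.347 0.1  ]
rimcorner [0.64  0.105 0.1  ]
rimcorner [0.458 0.136 0.1  ]
rimcorner [0.493 0.374 0.1  ]
lidtop [0.673 0.336 0.3  ]
lidtop [0.637 0.133 0.3  ]
cam in tool [ 0.07  -0.001  0.032] [[ 0.     0.96   0.279]
 [ 1.    -0.001  0.001]
 [ 0.001  0.279 -0.96 ]] 66.82658326994256
```

>>> {"api": "drive_tool", "payload": {"series": [{"claw": 85,"x": 24,"y": -17,"z": 24,"twist": 0.02},{"claw": 85,"x": 30,"y": -21,"z": 14,"twist": 0.02},{"claw": 85,"x": 32,"y": -22,"z": 10,"twist": 0.02},{"claw": 85,"x": 32,"y": -22,"z": 10,"twist": 0.02},{"claw": 85,"x": 32,"y": -22,"z": 10,"twist": 0.02},{"claw": 85,"x": 32,"y": -22,"z": 10,"twist": 0.02},{"claw": 85,"x": 32,"y": -22,"z": 10,"twist": 0.02},{"claw": 85,"x": 32,"y": -22,"z": 10,"twist": 0}]}}

```text
time: 1.87
ee_pos: [0.38, 0.3365, 0.5034]
tcp_rot: [[-0.993, 0.114, 0.0], [0.114, 0.993, 0.0], [-0.0, 0.0, -1.0]]
force: [0.6, 0.8, -0.0]
width: 0.085
finger_force: 0.0
```

>>> {"api": "drive_tool", "payload": {"series": [{"claw": 85,"x": 32,"y": -22,"z": 0,"twist": 0.0},{"claw": 85,"x": 32,"y": -22,"z": 0,"twist": 0},{"claw": 85,"x": 32,"y": -22,"z": 0,"twist": 0},{"claw": 85,"x": 24,"y": -22,"z": 0,"twist": 0},{"claw": 85,"x": 0,"y": 0,"z": 0,"twist": 0},{"claw": 85,"x": 0,"y": 0,"z": 0,"twist": 0}]}}

```text
time: 2.37
ee_pos: [0.5, 0.2487, 0.5021]
tcp_rot: [[-0.993, 0.119, -0.001], [0.119, 0.993, -0.0], [0.001, -0.0, -1.0]]
force: [0.4, 0.2, -0.7]
width: 0.0851
finger_force: 0.0
```

```bash
python3 - <<'E'
from h import *
np.set_printoptions(precision=3,suppress=True)
print(r.state()["ee_pos"],r.state()["tcp_rot"],r.state()["qd"])
snap("wrist","w1.png")
for t in("bay","rail","lid_bar","incubator"): print(t,r.find_in(t,"wrist")[:2])
E
```

```text
[0.5   0.249 0.502] [[-0.993  0.119 -0.001]
 [ 0.119  0.993 -0.   ]
 [ 0.001 -0.    -1.   ]] [ 0.05  -0.025  0.019  0.012  0.003  0.011]
bay [{'position': [288.0, 245.2], 'conf': 0.93}]
rail [{'position': [286.9, 245.0], 'conf': 0.86}]
lid_bar [{'position': [298.9, 326.0], 'conf': 0.74}, {'position': [120.7, 266.5], 'conf': 0.45}]
incubator [{'position': [282.4, 247.6], 'conf': 0.63}]
```

View pics/w1.png

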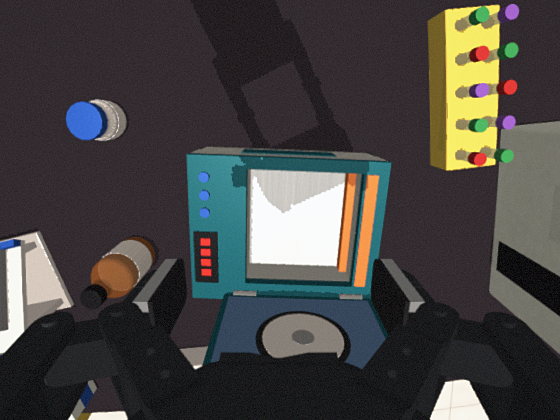

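The wrist view shows the chamber opening spanning about (248,169) to (352,285). The rail is at (347,225), the rim stripe at (372,230), and the lid stands behind at (300,330). I'll zoom in for exact corners.

```bash
python3 - <<'E'
from h import *
im=cv2.imread("pics/w1.png")[140:310,175:405]
cv2.imwrite("pics/w1z.png",cv2.resize(im,None,fx=3.4,fy=3.4,interpolation=cv2.INTER_CUBIC))
E
```

```text
(no output)
```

View pics/w1z.png

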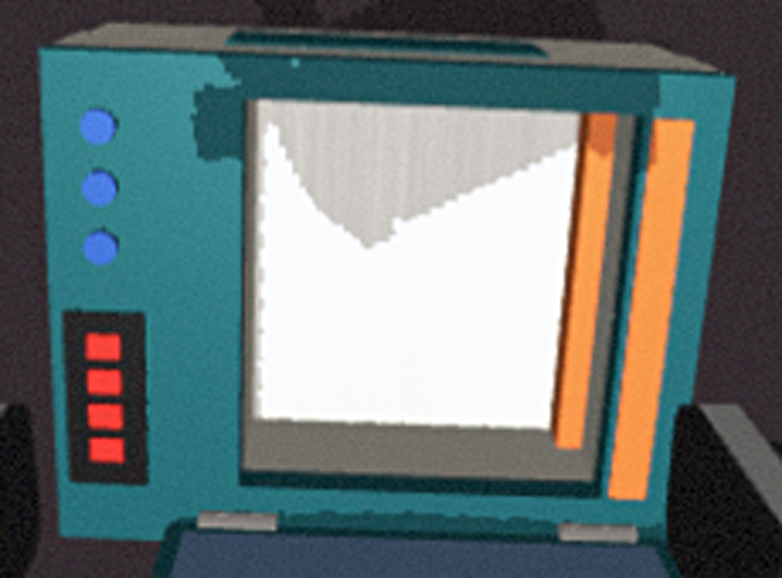

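```bash
cat > inc.py <<'E'
from h import *
from scipy.optimize import least_squares
E
python3 - <<'E'
from h import *
from scipy.optimize import least_squares
np.set_printoptions(precision=4,suppress=True)
c=r.calibration("wrist")
Z=np.array([(40,48),(733,76),(60,537),(240,485),(600,497),(258,420),(550,430),(556,447)],float)
px=Z/3.4+[175,140]-.35
M=np.array([(-90,-140,100),(-90,100,100),(100,-140,100),(75,-70,100),(75,70,100),(75,-70,40),(75,60,40),(74,60,60)])/1000.
def W(p): 
    a=p[2];R=np.array([[np.cos(a),-np.sin(a),0],[np.sin(a),np.cos(a),0],[0,0,1]]); return M@R.T+[p[0],p[1],0]
f=lambda p:(proj(c,W(p))-px).ravel()
s=least_squares(f,[.57,.25,-.11],loss="soft_l1"); print(s.x); print(f(s.x).reshape(-1,2))
E
```

```text
[ 0.5691  0.2705 -0.151 ]
[[-0.36    0.3447]
 [ 0.9125 -0.0525]
 [ 0.2379 -0.1339]
 [-0.27    0.6072]
 [ 0.3461  0.4794]
 [-1.5068 -0.6742]
 [-0.298  -0.6966]
 [ 0.3948 -0.0009]]
```

>>> {"api": "drive_tool", "payload": {"series": [{"claw": 85,"x": 3,"y": -38,"z": 0,"twist": 0.0},{"claw": 85,"x": 3,"y": -38,"z": 0,"twist": 0},{"claw": 85,"x": 3,"y": -38,"z": 0,"twist": 0},{"claw": 85,"x": 3,"y": -38,"z": 0,"twist": 0},{"claw": 85,"x": 3,"y": -38,"z": 0,"twist": 0},{"claw": 85,"x": 3,"y": -38,"z": -5,"twist": 0},{"claw": 85,"x": 3,"y": -38,"z": -10,"twist": 0},{"claw": 85,"x": 3,"y": -38,"z": -10,"twist": 0}]}}

```text
time: 3.28
ee_pos: [0.5223, -0.0547, 0.4783]
tcp_rot: [[-0.994, 0.114, 0.002], [0.114, 0.994, -0.0], [-0.002, -0.0, -1.0]]
force: [1.5, -0.1, -0.3]
width: 0.0854
finger_force: 0.0
```

>>> {"api": "drive_tool", "payload": {"series": [{"claw": 85,"x": 4,"y": -38,"z": -10,"twist": 0.0},{"claw": 85,"x": 4,"y": -38,"z": -15,"twist": 0},{"claw": 85,"x": 4,"y": -38,"z": -15,"twist": 0},{"claw": 85,"x": 4,"y": -38,"z": -15,"twist": 0},{"claw": 85,"x": 0,"y": 0,"z": 0,"twist": 0},{"claw": 85,"x": 0,"y": 0,"z": 0,"twist": 0}]}}

```text
time: 3.78
ee_pos: [0.5387, -0.207, 0.4215]
tcp_rot: [[-0.993, 0.117, -0.002], [0.117, 0.993, 0.001], [0.002, 0.001, -1.0]]
force: [-0.8, 1.4, -0.4]
width: 0.0849
finger_force: 0.0
```

```bash
python3 - <<'E'
from h import *
np.set_printoptions(precision=3,suppress=True)
print(r.state()["ee_pos"],r.state()["tcp_rot"],r.state()["qd"])
c,im=snap("wrist","w2.png")
np.save("w2c.npy",c,allow_pickle=True)
for t in("tray","stand_face"): print(t,r.find_in(t,"wrist")[:2])
p=np.round(r.find_in("tray","wrist")[0]["position"]).astype(int); print(p)
x0=max(0,min(560-230,p[0]-115));y0=max(0,min(420-170,p[1]-85)); print(x0,y0)
cv2.imwrite("pics/w2z.png",cv2.resize(im[y0:y0+170,x0:x0+230,::-1],None,fx=3.4,fy=3.4,interpolation=cv2.INTER_CUBIC))
E
```

```text
[ 0.539 -0.207  0.422] [[-0.993  0.117 -0.002]
 [ 0.117  0.993  0.001]
 [ 0.002  0.001 -1.   ]] [ 0.049 -0.04  -0.003  0.011  0.013  0.01 ]
tray [{'position': [285.4, 268.6], 'conf': 0.73}]
stand_face [{'position': [323.8, 286.0], 'conf': 0.96}, {'position': [468.4, 26.9], 'conf': 0.49}]
[285 269]
170 184
```

View pics/w2z.png

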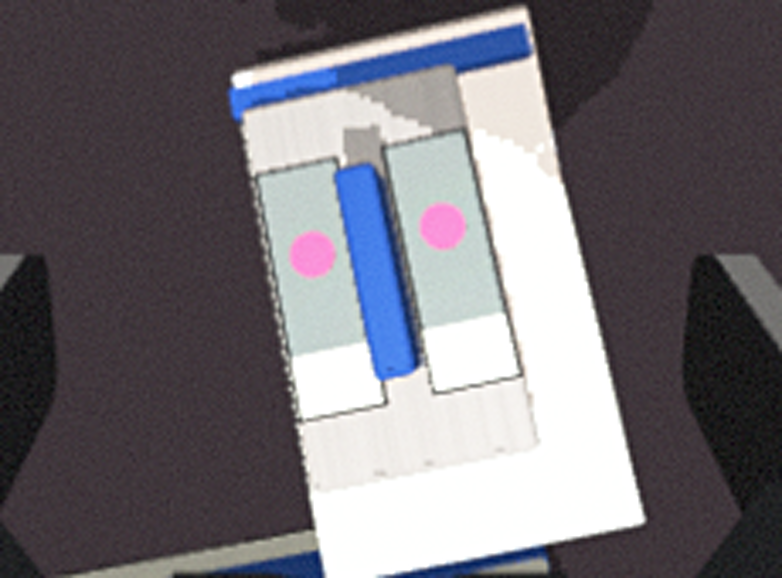

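The zoomed view shows the tray lying toward one side of the stand face. The fin top runs from (355,168) to (398,375) and the blue lip is toward the robot. I'll fit the tray pose from the fin and tray corners.

```bash
python3 - <<'E'
from h import *
from scipy.optimize import least_squares
from scipy.spatial.transform import Rotation as Ro
np.set_printoptions(precision=4,suppress=True)
c=np.load("w2c.npy",allow_pickle=True).item()
Z=np.array([(335,171),(375,165),(378,378),(418,371),(243,112),(457,65),(538,445),(318,490)],float)
px=Z/3.4+[170,184]-.35
M=np.array([(-30,-6,54),(-30,6,54),(30,-6,54),(30,6,54),(-60,-35,22),(-60,35,22),(60,35,22),(60,-35,22)])/1000.
W=lambda p:M@(Ro.from_euler("z",p[3])*Ro.from_euler("y",-.5)).as_matrix().T+p[:3]
f=lambda p:(proj(c,W(p))-px).ravel()
s=least_squares(f,[.62,-.2,.08,-.3],loss="soft_l1"); print(s.x); print(f(s.x).reshape(-1,2))
R=(Ro.from_euler("z",s.x[3])*Ro.from_euler("y",-.5)).as_matrix()
for q in((0,0,.04),(0,0,.054),(-.03,0,.054),(.03,0,.054),(.06,0,.022)): print(q,s.x[:3]+R@q)
# lid bar from top cam: angle vs pixel
t=r.calibration("top")
a=-.151;Rz=Ro.from_euler("z",a).as_matrix()
for th in(1.45,1.55,1.65,1.75):
    b=np.array([[.09-.216*np.cos(th)+.007*np.sin(th),y,.1+.216*np.sin(th)+.007*np.cos(th)] for y in(-.045,.045)])
    print(th,proj(t,b@Rz.T+[.569,.2705,0]).ravel(), proj(r.calibration("scene"),b@Rz.T+[.569,.2705,0]).ravel())
im=r.snapshot("top"); im2=r.snapshot("scene")
cv2.imwrite("pics/lid.png",np.hstack([cv2.resize(im[150:225,150:250,::-1],None,fx=4,fy=5.333),cv2.resize(im2[220:320,285:385,::-1],None,fx=4,fy=4)]))
E
```

```text
[ 0.6309 -0.2112  0.0607  0.1136]
[[ 0.0833  0.0208]
 [ 0.1153 -0.8149]
 [-0.3251  0.3248]
 [ 0.2182 -0.1583]
 [ 0.7261  0.3207]
 [-0.818   0.3033]
 [ 0.7246 -0.0694]
 [-0.8487 -0.0062]]
(0, 0, 0.04) [ 0.6119 -0.2134  0.0958]
(0, 0, 0.054) [ 0.6052 -0.2142  0.1081]
(-0.03, 0, 0.054) [ 0.579  -0.2172  0.0937]
(0.03, 0, 0.054) [ 0.6314 -0.2112  0.1225]
(0.06, 0, 0.022) [ 0.6728 -0.2065  0.1088]
1.45 [199.5109 178.9136 170.716  174.7829] [334.5177 237.3234 363.4678 265.2984]
1.55 [200.5995 171.8978 171.8174 167.8051] [327.3498 242.5705 356.2966 270.9288]
1.65 [201.8179 165.0227 173.0951 160.9739] [320.0072 248.3829 348.897  277.1018]
1.75 [203.1468 158.3896 174.5283 154.3893] [312.596  254.684  341.3762 283.7337]
```

View pics/lid.png

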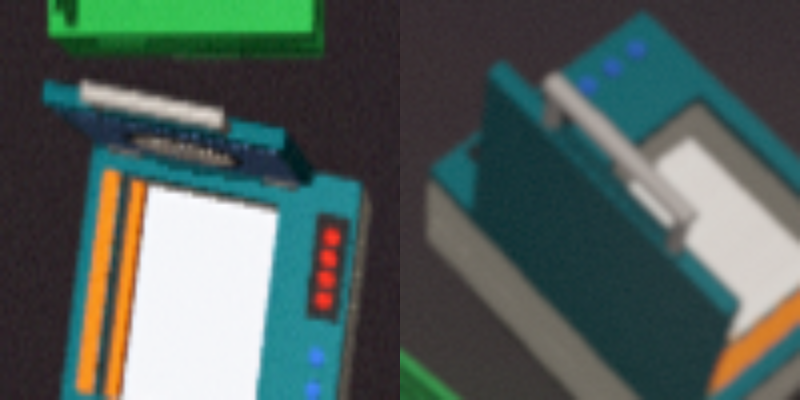

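>>> {"api": "drive_tool", "payload": {"series": [{"claw": 50,"x": 20,"y": -2,"z": -20,"twist": 0.11},{"claw": 50,"x": 20,"y": -2,"z": -20,"twist": 0.11},{"claw": 50,"x": 20,"y": -2,"z": -20,"twist": 0.01},{"claw": 50,"x": 9,"y": -1,"z": -12,"twist": 0},{"claw": 50,"x": 0,"y": 0,"z": 0,"twist": 0},{"claw": 50,"x": 0,"y": 0,"z": 0,"twist": 0}]}}

```text
time: 4.58
ee_pos: [0.6079, -0.2122, 0.3504]
tcp_rot: [[-0.993, -0.115, -0.001], [-0.115, 0.993, 0.001], [0.001, 0.001, -1.0]]
force: [-0.1, 0.1, -0.9]
width: 0.0503
finger_force: 0.0
```

```bash
python3 - <<'E'
from h import *
np.set_printoptions(precision=4,suppress=True)
print(r.state()["ee_pos"],r.state()["tcp_rot"],r.state()["qd"])
c,im=snap("wrist","w3.png")
np.save("w3c.npy",c,allow_pickle=True)
p=proj(c,[[.61,-.212,.09]])[0].round().astype(int); print(p)
x0=max(0,min(560-230,p[0]-115));y0=max(0,min(420-170,p[1]-85)); print(x0,y0)
cv2.imwrite("pics/w3z.png",cv2.resize(im[y0:y0+170,x0:x0+230,::-1],None,fx=3.4,fy=3.4,interpolation=cv2.INTER_CUBIC))
E
```

```text
[ 0.6079 -0.2122  0.3504] [[-0.9933 -0.1153 -0.0013]
 [-0.1153  0.9933  0.0006]
 [ 0.0012  0.0008 -1.    ]] [-0.0105 -0.0406 -0.0063 -0.0005  0.0031 -0.0017]
[280 216]
165 131
```

View pics/w3z.png

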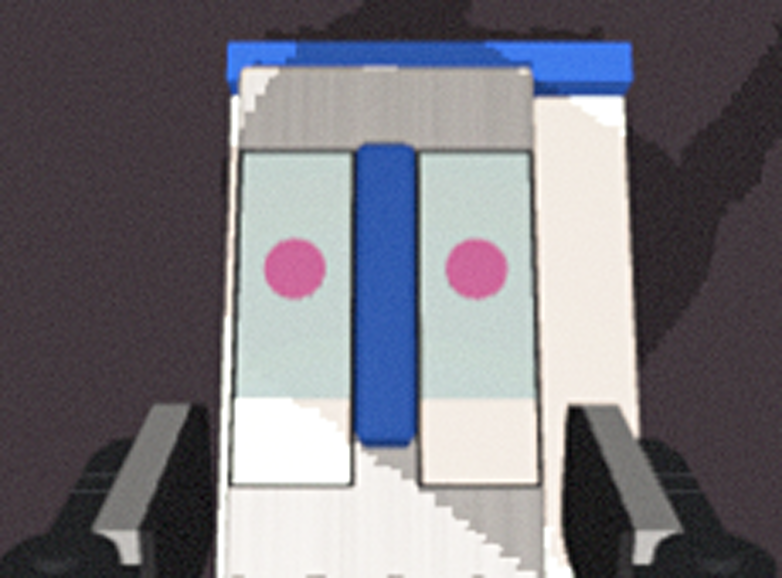

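The fin appears vertical in the picture, centred at column 386 and midway between the fingers. The tray's low edge sits on the lip at row 68. I'll refit with both views.

```bash
python3 - <<'E'
from h import *
from scipy.optimize import least_squares
from scipy.spatial.transform import Rotation as Ro
np.set_printoptions(precision=4,suppress=True)
C=[np.load(f"w{i}c.npy",allow_pickle=True).item() for i in(2,3)]
P=[np.array([(335,171),(375,165),(378,378),(418,371),(243,112),(457,65),(538,445),(318,490)])/3.4+[170,184]-.35,
   np.array([(357,144),(413,144),(357,445),(413,445),(240,68),(532,68)])/3.4+[165,131]-.35]
M=np.array([(-30,-6,54),(-30,6,54),(30,-6,54),(30,6,54),(-60,-35,22),(-60,35,22),(60,35,22),(60,-35,22)])/1000.
W=lambda p,n:M[:n]@(Ro.from_euler("z",p[3])*Ro.from_euler("y",-.5)).as_matrix().T+p[:3]
f=lambda p:np.concatenate([(proj(c,W(p,len(q)))-q).ravel() for c,q in zip(C,P)])
g=lambda p:f(p)[16:]
for F in(f,g):
    s=least_squares(F,[.62,-.2,.08,.1],loss="soft_l1"); print(s.x); print(F(s.x).reshape(-1,2)[-6:])
    print("grasp",s.x[:3]+(Ro.from_euler("z",s.x[3])*Ro.from_euler("y",-.5)).as_matrix()@[0,0,.048])
E
```

```text
[ 0.6289 -0.2112  0.0647  0.1163]
[[ 0.0039  0.5592]
 [ 0.6834  0.5555]
 [-0.5311 -1.1963]
 [ 1.1976 -1.1958]
 [ 0.3674  0.6069]
 [-0.1654  0.5832]]
grasp [ 0.606  -0.2139  0.1068]
[ 0.6281 -0.2115  0.0679  0.1155]
[[-0.368   0.2032]
 [ 0.5634  0.2138]
 [-1.0025 -0.2214]
 [ 1.0096 -0.2063]
 [-0.3635 -0.0037]
 [ 0.1694  0.0444]]
grasp [ 0.6053 -0.2142  0.11  ]
```

>>> {"api": "drive_tool", "payload": {"series": [{"claw": 45,"x": -2,"y": -2,"z": -30,"twist": 0.0},{"claw": 45,"x": 0,"y": 0,"z": -28,"twist": 0},{"claw": 45,"x": 0,"y": 0,"z": -18,"twist": 0},{"claw": 45,"x": 0,"y": 0,"z": -10,"twist": 0},{"claw": 45,"x": 0,"y": 0,"z": 0,"twist": 0}], "squeeze": 30}}

```text
time: 5.05
ee_pos: [0.6051, -0.2148, 0.264]
tcp_rot: [[-0.993, -0.114, -0.002], [-0.114, 0.993, 0.001], [0.002, 0.001, -1.0]]
force: [0.1, -0.0, -0.3]
width: 0.045
finger_force: 0.0
```

>>> {"api": "drive_tool", "payload": {"series": [{"claw": 20,"x": 0,"y": 0,"z": 0,"twist": 0.0},{"claw": 5,"x": 0,"y": 0,"z": 0,"twist": 0},{"claw": 5,"x": 0,"y": 0,"z": 0,"twist": 0},{"claw": 5,"x": 0,"y": 0,"z": 0,"twist": 0},{"claw": 5,"x": 0,"y": 0,"z": 0,"twist": 0},{"claw": 5,"x": 0,"y": 0,"z": 0,"twist": 0}], "squeeze": 30}}

```text
time: 5.55
ee_pos: [0.6063, -0.2151, 0.267]
tcp_rot: [[-0.993, -0.114, 0.003], [-0.114, 0.993, -0.001], [-0.003, -0.002, -1.0]]
force: [-0.8, 1.6, 7.2]
width: 0.0113
finger_force: 30.7
```

>>> {"api": "drive_tool", "payload": {"series": [{"claw": 5,"x": 0,"y": 0,"z": 8,"twist": 0.0},{"claw": 5,"x": 0,"y": 0,"z": 16,"twist": 0},{"claw": 5,"x": 0,"y": 0,"z": 24,"twist": 0},{"claw": 5,"x": 0,"y": 0,"z": 28,"twist": 0},{"claw": 5,"x": -10,"y": 0,"z": 28,"twist": 0},{"claw": 5,"x": -20,"y": 0,"z": 28,"twist": 0},{"claw": 5,"x": -20,"y": 0,"z": 20,"twist": 0},{"claw": 5,"x": -10,"y": 0,"z": 8,"twist": 0}]}}

```text
time: 6.22
ee_pos: [0.5444, -0.2151, 0.4288]
tcp_rot: [[-0.994, -0.114, 0.004], [-0.114, 0.994, -0.003], [-0.004, -0.003, -1.0]]
force: [1.4, -1.1, -1.0]
width: 0.0112
finger_force: 29.5
```

>>> {"api": "drive_tool", "payload": {"series": [{"claw": 5,"x": 0,"y": 12,"z": 0,"twist": 0.0},{"claw": 5,"x": 0,"y": 22,"z": 0,"twist": -0.04},{"claw": 5,"x": 0,"y": 30,"z": 0,"twist": -0.04},{"claw": 5,"x": 0,"y": 30,"z": 0,"twist": -0.04},{"claw": 5,"x": 0,"y": 30,"z": 0,"twist": -0.04},{"claw": 5,"x": 0,"y": 30,"z": 0,"twist": -0.04},{"claw": 5,"x": 0,"y": 30,"z": 0,"twist": -0.04},{"claw": 5,"x": 0,"y": 30,"z": 0,"twist": -0.026}]}}

```text
time: 6.88
ee_pos: [0.5457, 0.0011, 0.4234]
tcp_rot: [[-0.988, 0.153, -0.002], [0.153, 0.988, 0.001], [0.002, 0.0, -1.0]]
force: [1.2, 0.3, -2.0]
width: 0.0119
finger_force: 29.4
```

>>> {"api": "drive_tool", "payload": {"series": [{"claw": 5,"x": 0,"y": 32,"z": 0,"twist": 0.0},{"claw": 5,"x": 0,"y": 32,"z": 0,"twist": 0},{"claw": 5,"x": 0,"y": 32,"z": 0,"twist": 0},{"claw": 5,"x": 0,"y": 32,"z": 0,"twist": 0},{"claw": 5,"x": 0,"y": 32,"z": 0,"twist": 0},{"claw": 5,"x": 0,"y": 32,"z": 0,"twist": 0},{"claw": 5,"x": 0,"y": 32,"z": 0,"twist": 0},{"claw": 5,"x": 0,"y": 30,"z": 0,"twist": 0}]}}

```text
time: 7.55
ee_pos: [0.5453, 0.2555, 0.4232]
tcp_rot: [[-0.989, 0.151, -0.002], [0.151, 0.989, -0.0], [0.002, -0.0, -1.0]]
force: [0.9, -0.1, -2.0]
width: 0.0117
finger_force: 29.4
```

>>> {"api": "drive_tool", "payload": {"series": [{"claw": 5,"x": 0,"y": 20,"z": 0,"twist": 0.0},{"claw": 5,"x": 0,"y": 10,"z": 0,"twist": 0},{"claw": 5,"x": 0,"y": 0,"z": 0,"twist": 0},{"claw": 5,"x": 0,"y": 0,"z": 0,"twist": 0}]}}

```text
time: 7.88
ee_pos: [0.5458, 0.283, 0.4237]
tcp_rot: [[-0.989, 0.15, -0.002], [0.15, 0.989, -0.001], [0.001, -0.001, -1.0]]
force: [-0.1, -0.5, -2.5]
width: 0.0115
finger_force: 29.5
```

```bash
python3 - <<'E'
from h import *
np.set_printoptions(precision=4,suppress=True)
s=r.state();print(s["ee_pos"],s["tcp_rot"][:,1],s["force"])
c,im=snap("wrist","w4.png"); np.save("w4c.npy",c,allow_pickle=True)
E
```

```text
[0.5458 0.283  0.4237] [ 0.1504  0.9886 -0.0013] [-0.0871 -0.5254 -2.4538]
```

View pics/w4.png

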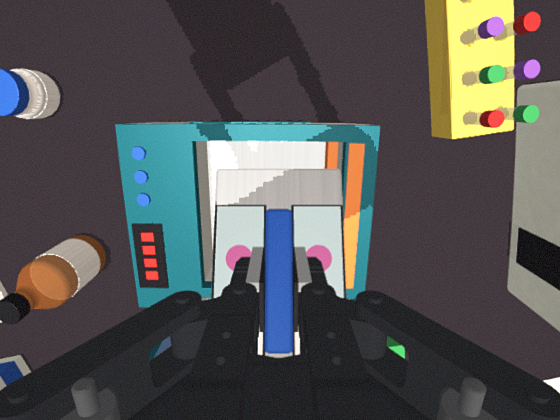

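The picture shows the tray square in the grip over the chamber, with the rail and stripe to its right at (333,155) and (355,200). I'll shift into place and lower.

>>> {"api": "drive_tool", "payload": {"series": [{"claw": 5,"x": 8,"y": 2,"z": 0,"twist": 0.0},{"claw": 5,"x": 10,"y": 3,"z": -10,"twist": 0},{"claw": 5,"x": 5,"y": 1,"z": -22,"twist": 0},{"claw": 5,"x": 0,"y": 0,"z": -28,"twist": 0},{"claw": 5,"x": 0,"y": 0,"z": -28,"twist": 0},{"claw": 5,"x": 0,"y": 0,"z": -25,"twist": 0},{"claw": 5,"x": 0,"y": 0,"z": -15,"twist": 0},{"claw": 5,"x": 0,"y": 0,"z": -8,"twist": 0}]}}

```text
time: 8.6
ee_pos: [0.5687, 0.2869, 0.2861]
tcp_rot: [[-0.988, 0.153, -0.004], [0.153, 0.988, -0.002], [0.004, -0.002, -1.0]]
force: [-0.4, -0.9, -2.6]
width: 0.0114
finger_force: 29.5
```

>>> {"api": "drive_tool", "payload": {"series": [{"claw": 5,"x": 0,"y": 0,"z": 0,"twist": 0.0},{"claw": 5,"x": 0,"y": 0,"z": -3,"twist": 0},{"claw": 5,"x": 0,"y": 0,"z": -3,"twist": 0},{"claw": 5,"x": 0,"y": 0,"z": -3,"twist": 0},{"claw": 5,"x": 0,"y": 0,"z": -3,"twist": 0},{"claw": 5,"x": 0,"y": 0,"z": -3,"twist": 0}], "squeeze": 20}}

```text
time: 9.1
ee_pos: [0.5689, 0.289, 0.2741]
tcp_rot: [[-0.989, 0.151, 0.001], [0.151, 0.989, 0.0], [-0.001, 0.001, -1.0]]
force: [-0.1, -1.1, -1.3]
width: 0.0116
finger_force: 29.5
```

>>> {"api": "drive_tool", "payload": {"series": [{"claw": 5,"x": 0,"y": 0,"z": -3,"twist": 0.0},{"claw": 5,"x": 0,"y": 0,"z": -3,"twist": 0},{"claw": 5,"x": 0,"y": 0,"z": -3,"twist": 0}]}}

```text
time: 9.35
ee_pos: [0.569, 0.289, 0.2648]
tcp_rot: [[-0.989, 0.151, 0.001], [0.151, 0.989, 0.0], [-0.001, 0.0, -1.0]]
force: [2.8, -1.7, 11.7]
width: 0.0115
finger_force: 31.7
```

>>> {"api": "drive_tool", "payload": {"series": [{"claw": 5,"x": 0,"y": 0,"z": -3,"twist": 0.0},{"claw": 5,"x": 0,"y": 0,"z": -3,"twist": 0},{"claw": 5,"x": 0,"y": 0,"z": -3,"twist": 0}]}}

```text
time: 9.6
ee_pos: [0.5719, 0.2883, 0.2607]
tcp_rot: [[-0.988, 0.151, 0.014], [0.151, 0.989, 0.001], [-0.014, 0.004, -1.0]]
force: [9.0, -6.2, 23.3]
width: 0.0114
finger_force: 33.5
```

Leveling is nearly self-locking here, because floor friction on the low edge opposes the rotation. I'll lift, move back toward the front wall, and touch down again, then follow the leveling arc toward +x so that friction helps.

>>> {"api": "drive_tool", "payload": {"series": [{"claw": 6,"x": 0,"y": 0,"z": 6,"twist": 0.0},{"claw": 6,"x": 0,"y": 0,"z": 10,"twist": 0},{"claw": 6,"x": -8,"y": 1,"z": 0,"twist": 0},{"claw": 6,"x": -10,"y": 2,"z": 0,"twist": 0},{"claw": 6,"x": -8,"y": 1,"z": 0,"twist": 0},{"claw": 6,"x": 0,"y": 0,"z": 0,"twist": 0},{"claw": 6,"x": 0,"y": 0,"z": 0,"twist": 0}], "squeeze": 20}}

```text
time: 10.18
ee_pos: [0.5426, 0.2932, 0.2721]
tcp_rot: [[-0.989, 0.151, 0.002], [0.151, 0.989, 0.001], [-0.002, 0.001, -1.0]]
force: [3.6, -0.8, -1.1]
width: 0.0117
finger_force: 30.2
```

```bash
python3 - <<'E'
from h import *
np.set_printoptions(precision=4,suppress=True)
s=r.state();print(s["ee_pos"],s["force"],s["moment"],s["finger_force"])
c,im=snap("wrist","w5.png"); np.save("w5c.npy",c,allow_pickle=True)
# rough tilt estimate: predicted fin-top/tray corners for several tilts, pivot (.0015,0,.05)
a=np.arctan2(-s["tcp_rot"][0,1],s["tcp_rot"][1,1]); 
from scipy.spatial.transform import Rotation as Ro
g=s["ee_pos"]+s["tcp_rot"]@[0,0,.155]
M=np.array([(-.03,0,.054),(-.06,-.035,.022),(-.06,.035,.022)])-[.0015,0,.05]
for t in(.5,.4,.3,.2): print(t,proj(c,g+M@(Ro.from_euler("z",a)*Ro.from_euler("y",-t)).as_matrix().T).round(0).ravel())
E
```

```text
[0.5426 0.2932 0.2721] [ 3.5733 -0.7646 -1.137 ] [ 0.0043 -0.5516 -0.1042] 30.155467092990875
0.5 [281. 211. 218. 170. 343. 170.]
0.4 [282. 210. 216. 161. 345. 162.]
0.3 [282. 211. 214. 154. 348. 154.]
0.2 [282. 212. 212. 147. 350. 147.]
```

View pics/w5.png

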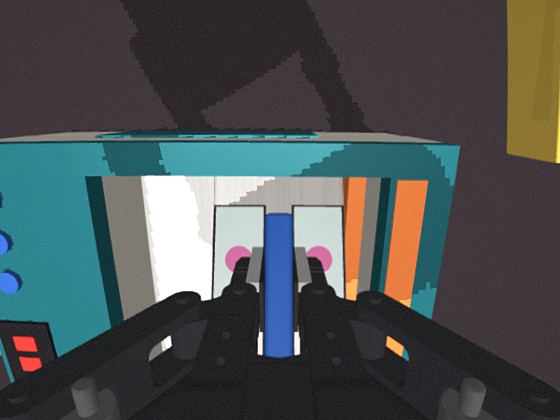

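The picture shows the tray still tilted. Its low end is hidden behind the front wall's rim edge (row 178), and its right edge (column 344) is close to the rail (column 347).

```bash
python3 - <<'E'
from h import *
np.set_printoptions(precision=4,suppress=True)
a=-.151;R=np.array([[np.cos(a),-np.sin(a)],[np.sin(a),np.cos(a)]])
B=lambda p:(p[:2]-[.5691,.2705])@R
c=np.load("w5c.npy",allow_pickle=True).item()
for px in((345,182),(345,205),(346,250)): print("rail top?",B(onz(c,px,.06)))
for px,z in(((343.5,207),.065),((344.5,178),.06),((212.5,207),.065)): print("tray edge",B(onz(c,px,z)))
print(proj(c,np.array([[*( R@[x,.06]+[.5691,.2705]),.06] for x in(-.074,-.05,-.02,.02)])))
im=cv2.imread("pics/w5.png")
for row in(185,200,220): print(row,[tuple(im[row,k]) for k in range(338,352)])
E
```

```text
rail top? [-0.0622  0.0556]
rail top? [-0.0485  0.0564]
rail top? [-0.0197  0.0588]
tray edge [-0.0487  0.0545]
tray edge [-0.0646  0.0552]
tray edge [-0.0487 -0.0205]
[[353.857  161.6474]
 [351.2219 202.4725]
 [348.0076 249.5721]
 [343.9122 305.9434]]
185 [(np.uint8(166), np.uint8(171), np.uint8(179)), (np.uint8(165), np.uint8(170), np.uint8(172)), (np.uint8(158), np.uint8(162), np.uint8(170)), (np.uint8(156), np.uint8(160), np.uint8(163)), (np.uint8(133), np.uint8(137), np.uint8(145)), (np.uint8(69), np.uint8(89), np.uint8(124)), (np.uint8(30), np.uint8(66), np.uint8(132)), (np.uint8(32), np.uint8(68), np.uint8(135)), (np.uint8(40), np.uint8(71), np.uint8(134)), (np.uint8(26), np.uint8(65), np.uint8(127)), (np.uint8(48), np.uint8(95), np.uint8(182)), (np.uint8(66), np.uint8(126), np.uint8(234)), (np.uint8(73), np.uint8(138), np.uint8(242)), (np.uint8(71), np.uint8(135), np.uint8(238))]
200 [(np.uint8(171), np.uint8(174), np.uint8(179)), (np.uint8(171), np.uint8(176), np.uint8(182)), (np.uint8(169), np.uint8(172), np.uint8(178)), (np.uint8(161), np.uint8(164), np.uint8(168)), (np.ui
[... 399 characters left out ...]
(238)), (np.uint8(69), np.uint8(135), np.uint8(238))]
220 [(np.uint8(214), np.uint8(216), np.uint8(200)), (np.uint8(215), np.uint8(217), np.uint8(202)), (np.uint8(221), np.uint8(224), np.uint8(209)), (np.uint8(181), np.uint8(185), np.uint8(172)), (np.uint8(67), np.uint8(68), np.uint8(61)), (np.uint8(50), np.uint8(55), np.uint8(67)), (np.uint8(68), np.uint8(84), np.uint8(121)), (np.uint8(39), np.uint8(79), np.uint8(146)), (np.uint8(54), np.uint8(109), np.uint8(209)), (np.uint8(64), np.uint8(128), np.uint8(238)), (np.uint8(72), np.uint8(136), np.uint8(240)), (np.uint8(66), np.uint8(130), np.uint8(235)), (np.uint8(70), np.uint8(131), np.uint8(237)), (np.uint8(66), np.uint8(130), np.uint8(236))]
```

>>> {"api": "drive_tool", "payload": {"series": [{"claw": 6,"x": 4,"y": -1,"z": 0,"twist": 0.015},{"claw": 6,"x": 0,"y": 0,"z": -3,"twist": 0},{"claw": 6,"x": 0,"y": 0,"z": -2,"twist": 0},{"claw": 6,"x": 4,"y": -0.5,"z": -2,"twist": 0},{"claw": 6,"x": 4,"y": -0.5,"z": -2,"twist": 0},{"claw": 6,"x": 0,"y": 0,"z": 0,"twist": 0}], "squeeze": 20}}

```text
time: 10.73
ee_pos: [0.5553, 0.2907, 0.262]
tcp_rot: [[-0.991, 0.137, -0.001], [0.137, 0.991, -0.0], [0.001, -0.0, -1.0]]
force: [0.5, -0.2, -2.2]
width: 0.0115
finger_force: 30.0
```

>>> {"api": "drive_tool", "payload": {"series": [{"claw": 6,"x": 0,"y": 0,"z": -2,"twist": 0},{"claw": 6,"x": 1,"y": 0,"z": -2,"twist": 0},{"claw": 6,"x": 3,"y": -0.4,"z": -2,"twist": 0},{"claw": 6,"x": 3,"y": -0.4,"z": -2,"twist": 0}]}}

```text
time: 11.07
ee_pos: [0.5625, 0.2898, 0.2564]
tcp_rot: [[-0.991, 0.136, 0.003], [0.136, 0.991, 0.0], [-0.003, 0.001, -1.0]]
force: [0.1, -1.9, 7.0]
width: 0.0114
finger_force: 31.1
```

>>> {"api": "drive_tool", "payload": {"series": [{"claw": 6,"x": 3,"y": -0.4,"z": -2.5,"twist": 0},{"claw": 6,"x": 3,"y": -0.4,"z": -2.5,"twist": 0}]}}

```text
time: 11.23
ee_pos: [0.5686, 0.289, 0.2513]
tcp_rot: [[-0.991, 0.136, 0.003], [0.136, 0.991, 0.0], [-0.003, 0.001, -1.0]]
force: [0.6, -2.6, 5.6]
width: 0.0116
finger_force: 31.1
```

>>> {"api": "drive_tool", "payload": {"series": [{"claw": 6,"x": 3,"y": -0.4,"z": -2.5,"twist": 0},{"claw": 6,"x": 2,"y": -0.4,"z": -1.5,"twist": 0},{"claw": 6,"x": 0,"y": 0,"z": 0,"twist": 0}]}}

```text
time: 11.48
ee_pos: [0.5736, 0.2883, 0.2465]
tcp_rot: [[-0.991, 0.137, 0.002], [0.137, 0.991, 0.0], [-0.002, 0.001, -1.0]]
force: [1.3, -2.4, 4.0]
width: 0.0115
finger_force: 31.0
```

>>> {"api": "drive_tool", "payload": {"series": [{"claw": 6,"x": 1,"y": 0,"z": -1,"twist": 0},{"claw": 6,"x": 1,"y": 0,"z": -1,"twist": 0},{"claw": 6,"x": 0,"y": 0,"z": 0,"twist": 0}]}}

```text
time: 11.73
ee_pos: [0.5754, 0.2883, 0.2445]
tcp_rot: [[-0.991, 0.136, 0.002], [0.136, 0.991, 0.0], [-0.002, 0.0, -1.0]]
force: [2.5, -3.0, 4.0]
width: 0.0113
finger_force: 31.2
```

>>> {"api": "drive_tool", "payload": {"series": [{"claw": 6,"x": 1,"y": 0,"z": -1,"twist": 0},{"claw": 6,"x": 0,"y": 0,"z": -1,"twist": 0},{"claw": 6,"x": 0,"y": 0,"z": 0,"twist": 0}]}}

```text
time: 11.98
ee_pos: [0.5765, 0.2882, 0.2427]
tcp_rot: [[-0.991, 0.136, 0.003], [0.136, 0.991, -0.0], [-0.003, 0.0, -1.0]]
force: [1.7, -2.6, 5.4]
width: 0.0117
finger_force: 31.4
```

>>> {"api": "drive_tool", "payload": {"series": [{"claw": 6,"x": 0,"y": 0,"z": -1,"twist": 0},{"claw": 6,"x": 0,"y": 0,"z": -1,"twist": 0},{"claw": 6,"x": 0,"y": 0,"z": 0,"twist": 0}]}}

```text
time: 12.23
ee_pos: [0.5769, 0.2883, 0.2413]
tcp_rot: [[-0.991, 0.136, 0.005], [0.136, 0.991, 0.001], [-0.005, 0.001, -1.0]]
force: [3.8, -2.5, 7.2]
width: 0.0115
finger_force: 31.5
```

>>> {"api": "drive_tool", "payload": {"series": [{"claw": 6,"x": 0,"y": 0,"z": -1,"twist": 0},{"claw": 6,"x": 0,"y": 0,"z": -1,"twist": 0},{"claw": 6,"x": 0,"y": 0,"z": 0,"twist": 0}]}}

```text
time: 12.48
ee_pos: [0.5771, 0.2885, 0.2396]
tcp_rot: [[-0.991, 0.136, 0.006], [0.136, 0.991, 0.001], [-0.006, 0.002, -1.0]]
force: [4.1, -2.8, 7.1]
width: 0.011
finger_force: 31.8
```

>>> {"api": "drive_tool", "payload": {"series": [{"claw": 6,"x": 0,"y": 0,"z": -1,"twist": 0},{"claw": 6,"x": 0,"y": 0,"z": -1,"twist": 0},{"claw": 6,"x": 0,"y": 0,"z": 0,"twist": 0}]}}

```text
time: 12.73
ee_pos: [0.5772, 0.2885, 0.2389]
tcp_rot: [[-0.991, 0.136, 0.007], [0.136, 0.991, 0.001], [-0.007, 0.002, -1.0]]
force: [2.3, -3.2, 14.1]
width: 0.0117
finger_force: 32.9
```

```bash
python3 - <<'E'
from h import *
np.set_printoptions(precision=4,suppress=True)
s=r.state();print(s["ee_pos"],s["force"],s["moment"])
c,im=snap("wrist","w6.png"); np.save("w6c.npy",c,allow_pickle=True)
from scipy.spatial.transform import Rotation as Ro
a=np.arctan2(-s["tcp_rot"][0,1],s["tcp_rot"][1,1]); g=s["ee_pos"]+s["tcp_rot"]@[0,0,.155]
M=np.array([(-.03,0,.054),(-.06,-.035,.022),(-.06,.035,.022),(-.03,-.035,.022)])-[.0015,0,.0455]
for t in(.2,.1,0): print(t,proj(c,g+M@(Ro.from_euler("z",a)*Ro.from_euler("y",-t)).as_matrix().T).round(0).ravel())
E
```

```text
[0.5772 0.2885 0.2389] [ 2.3182 -3.2348 14.0619] [-0.5373  0.0248  0.0607]
0.2 [282. 214. 210. 146. 353. 146. 211. 207.]
0.1 [282. 217. 207. 140. 356. 140. 209. 203.]
0 [282. 222. 204. 135. 359. 135. 208. 199.]
```

View pics/w6.png

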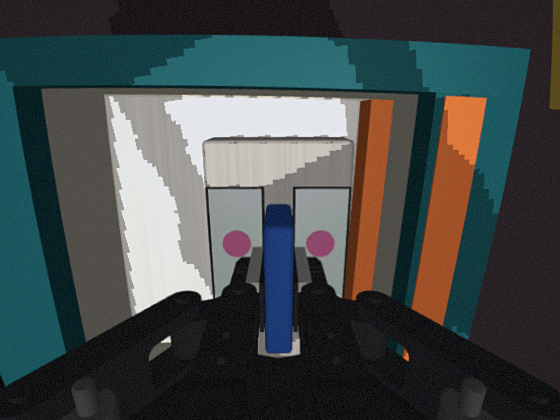

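The force jump to 14 N and the front edge at row 138 indicate that the tray is flat on the floor, with a gap of a few mm to the rail (tray edge at column 354). I'll press it flush now.

>>> {"api": "drive_tool", "payload": {"series": [{"claw": 6,"x": 0,"y": 0,"z": -1,"twist": 0},{"claw": 6,"x": 0,"y": 0,"z": 0,"twist": 0},{"claw": 6,"x": 0,"y": 1,"z": 1,"twist": 0},{"claw": 6,"x": 0,"y": 1,"z": 1,"twist": 0},{"claw": 6,"x": 0,"y": 0,"z": 0,"twist": 0}]}}

```text
time: 13.2
ee_pos: [0.5767, 0.2903, 0.2389]
tcp_rot: [[-0.991, 0.136, 0.005], [0.136, 0.991, 0.001], [-0.005, 0.001, -1.0]]
force: [1.7, -4.4, 9.9]
width: 0.0115
finger_force: 32.4
```

>>> {"api": "drive_tool", "payload": {"series": [{"claw": 6,"x": 0,"y": 1,"z": 0,"twist": 0},{"claw": 6,"x": 0,"y": 1,"z": 0,"twist": 0},{"claw": 6,"x": 0,"y": 0,"z": 0,"twist": 0}]}}

```text
time: 13.45
ee_pos: [0.5767, 0.2919, 0.2389]
tcp_rot: [[-0.991, 0.136, 0.004], [0.136, 0.991, -0.0], [-0.004, 0.0, -1.0]]
force: [0.4, -6.8, 11.4]
width: 0.0113
finger_force: 32.6
```

>>> {"api": "drive_tool", "payload": {"series": [{"claw": 6,"x": 0,"y": 1,"z": 0,"twist": 0},{"claw": 6,"x": 0,"y": 0,"z": 0,"twist": 0},{"claw": 6,"x": 0,"y": 0,"z": 0,"twist": 0}]}}

```text
time: 13.7
ee_pos: [0.5767, 0.2926, 0.2389]
tcp_rot: [[-0.991, 0.137, 0.004], [0.137, 0.991, -0.001], [-0.004, -0.0, -1.0]]
force: [0.5, -8.1, 12.6]
width: 0.0115
finger_force: 32.6
```

>>> {"api": "drive_tool", "payload": {"series": [{"claw": 6,"x": 0,"y": 1,"z": 0,"twist": 0},{"claw": 6,"x": 0,"y": 0,"z": 0,"twist": 0},{"claw": 6,"x": 0,"y": 0,"z": 0,"twist": 0}]}}

```text
time: 13.95
ee_pos: [0.5767, 0.293, 0.239]
tcp_rot: [[-0.991, 0.137, 0.003], [0.137, 0.991, -0.002], [-0.004, -0.001, -1.0]]
force: [-0.2, -10.6, 12.2]
width: 0.0112
finger_force: 32.8
```

>>> {"api": "drive_tool", "payload": {"series": [{"claw": 6,"x": 0,"y": 1,"z": 0,"twist": 0},{"claw": 6,"x": 0,"y": 0,"z": 0,"twist": 0},{"claw": 16,"x": 0,"y": -1,"z": 0,"twist": 0},{"claw": 20,"x": 0,"y": -1,"z": 0,"twist": 0},{"claw": 26,"x": 0,"y": -1,"z": 0,"twist": 0},{"claw": 32,"x": 0,"y": -1,"z": 0,"twist": 0},{"claw": 32,"x": 0,"y": 0,"z": 0,"twist": 0},{"claw": 32,"x": 0,"y": 0,"z": 0,"twist": 0}]}}

```text
time: 14.62
ee_pos: [0.5757, 0.2917, 0.2364]
tcp_rot: [[-0.991, 0.136, -0.0], [0.136, 0.991, 0.0], [0.0, -0.0, -1.0]]
force: [-0.7, 0.7, 0.4]
width: 0.0318
finger_force: 0.0
```

```bash
python3 - <<'E'
from h import *
np.set_printoptions(precision=4,suppress=True)
s=r.state();print(s["ee_pos"],s["force"],s["finger_force"],s["width"])
c,im=snap("wrist","w7.png"); np.save("w7c.npy",c,allow_pickle=True)
hsv=cv2.cvtColor(im,cv2.COLOR_RGB2HSV)
for row in range(125,300,15): 
    o=[k for k in range(320,400) if hsv[row,k,0] in range(4,16) and hsv[row,k,1]>150]; 
    print(row,o[:1],o[-1:],im[row,346:364].sum(1)//3)
print([int(im[k,260].sum()//3) for k in range(120,160)])
E
```

```text
[0.5757 0.2917 0.2364] [-0.6753  0.6721  0.3816] 0.0 0.031782817634202376
125 [356] [386] [159 159 160 160 160 162 160 146 109  63  47  47  49  50  46  46  48  41]
140 [354] [385] [229 230 232 234 200 160 148 104  56  49  48  48  52  48  57  52  53  67]
155 [360] [383] [117 118 125 121 123 124 121 122 120 117 121 112 105  75  47  44  80  97]
170 [359] [381] [123 119 121 121 124 123 122 121 117 115 116 102  77  41  55  89  93 101]
185 [358] [380] [119 121 124 124 120 118 120 117 121 103 101  76  44  69  96  99  96  94]
200 [357] [378] [149 147 146 146 149 146 153 116  38  33  48  58  86 100 100  93 100  98]
215 [354] [376] [146 145 144 144 149 136  97  28  27  45  65  85  96  94  96  95 101  95]
230 [353] [375] [146 143 149 149 134  79  15  34  45  83 101  95  96  94  90  90  97  93]
245 [353] [373] [141 146 147 113  56  28  46  62  87  93 100  93  93  93  97  95  96  92]
260 [351] [371] [144 146 106  42  26  48  75  95  96  97  99  96  85  94  92  90  90  95]
275 [349] [369] [23 19 17 16 58 82 93 93 86 85 93 91 92 90 94 93 93 93]
290 [363] [368] [12 19 15 21 19  8 22 20 31 18 15 14 13 10 19 19 27 50]
[228, 227, 229, 227, 229, 228, 227, 228, 227, 228, 226, 227, 228, 228, 227, 229, 230, 215, 157, 141, 102, 66, 67, 94, 127, 156, 167, 181, 189, 189, 187, 191, 184, 184, 187, 188, 187, 182, 184, 187]
```

```bash
python3 - <<'E'
from h import *
np.set_printoptions(precision=4,suppress=True)
a=-.14;R=np.array([[np.cos(a),-np.sin(a)],[np.sin(a),np.cos(a)]])
B=lambda p:(p[:2]-[.5691,.2705])@R
c=np.load("w7c.npy",allow_pickle=True).item()
im=cv2.imread("pics/w7.png")
for px in((358.7,155),(356.5,185),(352.8,215),(351,230),(348,260)): print("tray",B(onz(c,px,.062)))
for px in((361,155),(358.7,185),(356,215),(354.5,230),(351.7,260)): print("rail",B(onz(c,px,.06)))
for col in(215,240,320,345):
    g=im[:,col].astype(int).sum(1)//3; print(col,g[130:150],g[182:204])
for px in((215,139),(345,139)): print("front",B(onz(c,px,.062)))
E
```

```text
tray [-0.0498  0.0561]
tray [-0.0361  0.0561]
tray [-0.0217  0.0553]
tray [-0.0142  0.055 ]
tray [0.0014 0.0546]
rail [-0.0495  0.0576]
rail [-0.0357  0.0576]
rail [-0.0211  0.0574]
rail [-0.0135  0.0572]
rail [0.0024 0.057 ]
215 [228 227 229 228 227 228 228 228 229 230 188  86  65 107 144 160 174 188
 193 193] [187 191 191 186 187 192 190 161  83  25  97 140 151 151 145 144 150 145
 147 149 148 146]
240 [229 228 229 228 228 227 230 228 234 218 108  61  69  97 137 153 164 180
 182 184] [185 187 187 185 184 187 187 175 115  29  71 134 151 154 149 149 147 154
 152 149 153 147]
320 [227 230 228 227 229 228 228 228 225 233 220 107  64  71 104 143 164 175
 190 196] [121 125 122 116 117 122 121 123 113  70  29  98 143 149 152 150 146 151
 150 146 150 145]
345 [193 200 233 231 229 228 227 230 229 232 229 146  67  65  81 125 137 128
 176 189] [119 121 122 118 120 114 120 119 117  96  27  64 128 152 150 149 152 147
 147 149 148 149]
front [-0.0565 -0.0076]
front [-0.0567  0.0496]
```

The tray is flat and parallel within about 0.02 rad, with a 1.5–2 mm gap. I'll nudge the fin with the open fingers to make it properly flush.

>>> {"api": "drive_tool", "payload": {"series": [{"claw": 32,"x": 0,"y": 0,"z": 8,"twist": 0},{"claw": 32,"x": 0,"y": 4,"z": 0,"twist": 0},{"claw": 32,"x": 0.5,"y": 4,"z": 0,"twist": 0},{"claw": 32,"x": 0,"y": 2,"z": 0,"twist": 0},{"claw": 32,"x": 0,"y": 1,"z": 0,"twist": 0},{"claw": 32,"x": 0,"y": 1,"z": 0,"twist": 0},{"claw": 32,"x": 0,"y": 0,"z": 0,"twist": 0}]}}

```text
time: 15.25
ee_pos: [0.5762, 0.3035, 0.2446]
tcp_rot: [[-0.991, 0.136, -0.001], [0.136, 0.991, -0.0], [0.0, -0.001, -1.0]]
force: [-1.5, -2.3, 0.8]
width: 0.0318
finger_force: 0.6
```

>>> {"api": "drive_tool", "payload": {"series": [{"claw": 32,"x": 0,"y": 1,"z": 0,"twist": 0},{"claw": 32,"x": 0,"y": 1,"z": 0,"twist": 0},{"claw": 32,"x": 0,"y": 0,"z": 0,"twist": 0}]}}

```text
time: 15.5
ee_pos: [0.5763, 0.3044, 0.2447]
tcp_rot: [[-0.991, 0.137, -0.001], [0.137, 0.991, -0.003], [0.001, -0.003, -1.0]]
force: [-1.1, -7.7, 2.9]
width: 0.0321
finger_force: 3.8
```

Flush now: the force rose to 7.7 N with no further motion. I'll back off and retreat upward.

>>> {"api": "drive_tool", "payload": {"series": [{"claw": 32,"x": 0,"y": -4,"z": 0,"twist": 0},{"claw": 32,"x": -1,"y": -6,"z": 0,"twist": 0},{"claw": 32,"x": 0,"y": -2,"z": 0,"twist": 0},{"claw": 32,"x": 0,"y": 0,"z": 10,"twist": 0},{"claw": 32,"x": 0,"y": 0,"z": 20,"twist": 0},{"claw": 32,"x": -10,"y": 0,"z": 35,"twist": 0},{"claw": 32,"x": -15,"y": 0,"z": 35,"twist": 0},{"claw": 32,"x": -15,"y": 0,"z": 35,"twist": 0}]}}

```text
time: 16.17
ee_pos: [0.5348, 0.2935, 0.3816]
tcp_rot: [[-0.991, 0.137, 0.0], [0.137, 0.991, 0.0], [-0.0, 0.0, -1.0]]
force: [1.0, 0.1, 0.7]
width: 0.0318
finger_force: 0.0
```

>>> {"api": "drive_tool", "payload": {"series": [{"claw": 50,"x": -15,"y": 0,"z": 35,"twist": 0},{"claw": 60,"x": -15,"y": 0,"z": 35,"twist": 0},{"claw": 60,"x": 0,"y": 0,"z": 35,"twist": 0},{"claw": 60,"x": 0,"y": 0,"z": 30,"twist": 0},{"claw": 60,"x": 0,"y": 0,"z": 15,"twist": 0},{"claw": 60,"x": 0,"y": 0,"z": 0,"twist": 0},{"claw": 60,"x": 0,"y": 0,"z": 0,"twist": 0}]}}

```text
time: 16.75
ee_pos: [0.5049, 0.2935, 0.531]
tcp_rot: [[-0.991, 0.136, 0.002], [0.136, 0.991, 0.001], [-0.002, 0.002, -1.0]]
force: [0.2, 0.3, -1.8]
width: 0.0601
finger_force: 0.0
```

```bash
python3 - <<'E'
from h import *
from scipy.optimize import least_squares
np.set_printoptions(precision=4,suppress=True)
s=r.state();print(s["ee_pos"],s["joint_pos"],s["force"])
c,im=snap("wrist","w8.png"); np.save("w8c.npy",c,allow_pickle=True)
print(r.find_in("tray","wrist")[:1],r.find_in("lid_bar","wrist")[:2])
hsv=cv2.cvtColor(im,cv2.COLOR_RGB2HSV)
m=((hsv[:,:,0]>100)&(hsv[:,:,0]<125)&(hsv[:,:,1]>150)&(hsv[:,:,2]>60)).astype(np.uint8)
n,l,st,ce=cv2.connectedComponentsWithStats(m)
for i in range(1,n):
    if st[i,4]>60: print("blue",st[i],ce[i],cv2.minAreaRect(np.argwhere(l==i)[:,::-1].astype(np.float32)))
m=((hsv[:,:,0]>5)&(hsv[:,:,0]<18)&(hsv[:,:,1]>150)).astype(np.uint8)
n,l,st,ce=cv2.connectedComponentsWithStats(m)
for i in range(1,n):
    if st[i,4]>60: print("orange",st[i],ce[i],cv2.minAreaRect(np.argwhere(l==i)[:,::-1].astype(np.float32)))
a=-.14;R=np.array([[np.cos(a),-np.sin(a)],[np.sin(a),np.cos(a)]])
t=r.calibration("top")
for sx in(-.0,):
  print("fin exp",proj(c,[[*(R@[.003+dx,.023]+[.5691,.2705]),.094] for dx in(-.03,.03)]))
E
```

```text
[0.5049 0.2935 0.531 ] [ 0.3953  0.3989  1.0978  0.0004  1.6422 -1.0389] [ 0.1523  0.2773 -1.7749]
[{'position': [288.2, 216.2], 'conf': 0.57}] [{'position': [275.8, 320.5], 'conf': 0.57}]
blue [  47  106   39   37 1097] [ 65.3555 123.7229] ((66.0, 124.0), (36.0, 38.0), 90.0)
blue [168 169  10  10  82] [172.5122 173.6829] ((172.5, 173.5), (9.0, 9.0), 90.0)
blue [169 186  10  10  79] [173.6329 190.6329] ((173.75001525878906, 190.75001525878906), (9.192387580871582, 8.485280990600586), 45.0)
blue [281 198   9  45 369] [285.0244 220.1382] ((285.0, 220.0), (44.0, 8.0), 90.0)
blue [170 203  10   9  76] [174.8026 207.    ] ((174.5, 207.0), (8.0, 9.0), 90.0)
blue [  0 337  51  16 324] [ 23.1543 345.1296] ((25.115381240844727, 345.0769348144531), (7.2562971115112305, 51.97077560424805), 78.69007110595703)
orange [306 168  13  94 647] [312.1793 214.2906] ((311.9339294433594, 214.496826171875), (7.858349323272705, 93.3735580444336), 2.759107828140259)
orange [ 319  170   17  105 1067] [326.746  220.9878] ((326.8031005859375, 221.95355224609375), (10.510004997253418, 104.76744842529297), 3.8140745162963867)
orange [110 232  27  27 126] [127.2222 241.0079] ((125.73574829101562, 241.919921875), (33.27162170410156, 11.76239013671875), 46.218875885009766)
orange [  74  249   44   40 1129] [ 94.5483 268.5695] ((95.7176513671875, 267.32940673828125), (40.56599426269531, 39.91520690917969), 40.601295471191406)
fin exp [[285.9638 200.8817]
 [285.4929 243.1512]]
```

The tray looks right. The fin at (285,220) agrees with the flush prediction. Next I'll turn the tool 90° and go above the lid bar.

>>> {"api": "drive_tool", "payload": {"series": [{"claw": 60,"x": 12,"y": -3,"z": 0,"twist": -0.12},{"claw": 60,"x": 12,"y": -3,"z": 0,"twist": -0.12},{"claw": 60,"x": 12,"y": -3,"z": 0,"twist": -0.12},{"claw": 60,"x": 12,"y": -3,"z": 0,"twist": -0.12},{"claw": 60,"x": 12,"y": -3,"z": 0,"twist": -0.12},{"claw": 60,"x": 12,"y": -3,"z": 0,"twist": -0.12},{"claw": 60,"x": 12,"y": -3,"z": 0,"twist": -0.12},{"claw": 60,"x": 12,"y": -3,"z": 0,"twist": -0.12}]}}

```text
time: 17.57
ee_pos: [0.6021, 0.2694, 0.528]
tcp_rot: [[-0.451, 0.892, -0.003], [0.892, 0.451, -0.001], [0.001, -0.003, -1.0]]
force: [0.6, 0.2, 0.2]
width: 0.06
finger_force: 0.0
```

>>> {"api": "drive_tool", "payload": {"series": [{"claw": 60,"x": 12,"y": -3,"z": 0,"twist": -0.12},{"claw": 60,"x": 12,"y": -3,"z": 0,"twist": -0.12},{"claw": 60,"x": 12,"y": -3,"z": 0,"twist": -0.12},{"claw": 60,"x": 12,"y": -3,"z": 0,"twist": -0.12},{"claw": 60,"x": 12,"y": -1,"z": 0,"twist": -0.12},{"claw": 60,"x": 2,"y": 0,"z": 0,"twist": 0},{"claw": 60,"x": 0,"y": 0,"z": 0,"twist": 0}]}}

```text
time: 18.15
ee_pos: [0.6642, 0.2564, 0.5274]
tcp_rot: [[0.123, 0.992, -0.003], [0.992, -0.123, -0.001], [-0.001, -0.003, -1.0]]
force: [-0.3, 0.4, -0.0]
width: 0.0598
finger_force: 0.0
```

```bash
python3 - <<'E'
from h import *
np.set_printoptions(precision=4,suppress=True)
s=r.state();print(s["ee_pos"],s["joint_pos"],s["tcp_rot"][:,1])
c,im=snap("wrist","w9.png")
D=r.find_in("lid_bar","wrist")[:2]; print(D)
for d in D: print(onz(c,d["position"],.316))
a=-.14;R=np.array([[np.cos(a),-np.sin(a)],[np.sin(a),np.cos(a)]])
print(proj(c,[[*(R@[.0945,y]+[.5691,.2705]),.316] for y in(-.045,0,.045)]))
for nm in("top","scene"):
    r.snapshot(nm); print(nm,r.find_in("lid_bar",nm)[:2])
g=im[:,:,:].astype(int).sum(2)//3
for row in(60,100,140): print(row,g[row,180:380:6])
E
```

```text
[0.6642 0.2564 0.5274] [0.2609 0.7124 0.575  0.0001 1.8574 0.384 ] [ 0.9924 -0.1227 -0.003 ]
[{'position': [280.0, 196.5], 'conf': 0.75}]
[0.668  0.2795 0.316 ]
[[274.6195 298.5688]
 [275.6613 233.0974]
 [276.8708 157.9325]]
top [{'position': [206.1, 173.4], 'conf': 0.95}]
scene [{'position': [336.0, 281.0], 'conf': 0.89}]
60 [ 49  42  42  45  43  43  40  45  47  40  45  44  43  46  42  46  48  43
  41  47  46  42  50  44  43  40  62 134 129 126 128 129 121 121]
100 [159 149 131 144 141 140 140 122 127 112  71  64  66  67  65  69  51  63
  66  41  45  45  47  43  37  41  42 114 124 132 128 126 128 124]
140 [135 171 171 174 171 176 176 175 250 242 115 136 137 162 181  66  57  65
  67  35  32  28  33  26  47  43  34  49 129 126 130 128 127 129]
```

>>> {"api": "drive_tool", "payload": {"series": [{"claw": 60,"x": 2,"y": 0,"z": -15,"twist": -0.015},{"claw": 60,"x": 0,"y": 0,"z": -20,"twist": 0},{"claw": 60,"x": 0,"y": 0,"z": -14,"twist": 0},{"claw": 60,"x": 0,"y": 0,"z": -5,"twist": 0},{"claw": 60,"x": 0,"y": 0,"z": 0,"twist": 0}]}}

```text
time: 18.87
ee_pos: [0.665, 0.2566, 0.4746]
tcp_rot: [[0.14, 0.99, -0.003], [0.99, -0.14, -0.001], [-0.001, -0.002, -1.0]]
force: [-0.9, 0.5, -0.2]
width: 0.0603
finger_force: 0.0
```

>>> {"api": "drive_tool", "payload": {"series": [{"claw": 30,"x": 0,"y": 0,"z": 0,"twist": 0},{"claw": 20,"x": 0,"y": 0,"z": 0,"twist": 0},{"claw": 5,"x": 0,"y": 0,"z": 0,"twist": 0},{"claw": 5,"x": 0,"y": 0,"z": 0,"twist": 0},{"claw": 5,"x": 0,"y": 0,"z": 0,"twist": 0},{"claw": 5,"x": 0,"y": 0,"z": 0,"twist": 0},{"claw": 5,"x": 0,"y": 0,"z": 0,"twist": 0}], "squeeze": 35}}

```text
time: 19.45
ee_pos: [0.6652, 0.2565, 0.4769]
tcp_rot: [[0.141, 0.99, 0.002], [0.99, -0.141, 0.001], [0.001, 0.002, -1.0]]
force: [-0.8, 0.4, 6.1]
width: 0.0105
finger_force: 34.4
```

```bash
python3 - <<'E'
import numpy as np
th=np.r_[1.57,1.53,1.46,np.arange(1.38,.35,-.08),.30,.26,.22,.18,.14,.11,.08,.05,.02,0,-.015]
p=np.c_[-216*np.cos(th)+7*np.sin(th),216*np.sin(th)+7*np.cos(th)]
w=np.c_[p[:,0]*np.cos(-.14),p[:,0]*np.sin(-.14),p[:,1]]
q=np.round(w-w[0],1); d=np.diff(q,axis=0).round(1)
for t,a,b in zip(th[1:],d,q[1:]): print(round(t,3),a.tolist(),b.tolist())
E
```

```text
1.53 [-8.6, 1.2, 0.1] [-8.6, 1.2, 0.1]
1.46 [-14.9, 2.1, -0.7] [-23.5, 3.3, -0.6]
1.38 [-17.0, 2.4, -2.0] [-40.5, 5.7, -2.6]
1.3 [-16.8, 2.4, -3.4] [-57.3, 8.1, -6.0]
1.22 [-16.5, 2.3, -4.8] [-73.8, 10.4, -10.8]
1.14 [-16.0, 2.3, -6.0] [-89.8, 12.7, -16.8]
1.06 [-15.5, 2.1, -7.4] [-105.3, 14.8, -24.2]
0.98 [-14.8, 2.1, -8.5] [-120.1, 16.9, -32.7]
0.9 [-14.2, 2.0, -9.8] [-134.3, 18.9, -42.5]
0.82 [-13.3, 1.9, -10.8] [-147.6, 20.8, -53.3]
0.74 [-12.4, 1.8, -11.9] [-160.0, 22.6, -65.2]
0.66 [-11.5, 1.6, -12.8] [-171.5, 24.2, -78.0]
0.58 [-10.4, 1.4, -13.8] [-181.9, 25.6, -91.8]
0.5 [-9.2, 1.3, -14.5] [-191.1, 26.9, -106.3]
0.42 [-8.1, 1.2, -15.2] [-199.2, 28.1, -121.5]
0.3 [-9.8, 1.4, -24.0] [-209.0, 29.5, -145.5]
0.26 [-2.7, 0.3, -8.2] [-211.7, 29.8, -153.7]
0.22 [-2.3, 0.4, -8.3] [-214.0, 30.2, -162.0]
0.18 [-2.0, 0.2, -8.4] [-216.0, 30.4, -170.4]
0.14 [-1.6, 0.3, -8.5] [-217.6, 30.7, -178.9]
0.11 [-1.0, 0.1, -6.4] [-218.6, 30.8, -185.3]
0.08 [-0.8, 0.1, -6.5] [-219.4, 30.9, -191.8]
0.05 [-0.6, 0.1, -6.4] [-220.0, 31.0, -198.2]
0.02 [-0.5, 0.1, -6.5] [-220.5, 31.1, -204.7]
0.0 [-0.1, 0.0, -4.3] [-220.6, 31.1, -209.0]
-0.015 [-0.1, 0.0, -3.2] [-220.7, 31.1, -212.2]
```

>>> {"api": "drive_tool", "payload": {"series": [{"claw": 5,"x": -8.6,"y": 1.2,"z": 0,"twist": 0},{"claw": 5,"x": -15,"y": 2,"z": -1,"twist": 0},{"claw": 5,"x": -17,"y": 2.4,"z": -2,"twist": 0},{"claw": 5,"x": -16.8,"y": 2.4,"z": -3.4,"twist": 0},{"claw": 5,"x": -16.5,"y": 2.3,"z": -4.8,"twist": 0}]}}

```text
time: 19.87
ee_pos: [0.5911, 0.2675, 0.4658]
tcp_rot: [[0.14, 0.99, 0.006], [0.99, -0.14, 0.003], [0.004, 0.005, -1.0]]
force: [2.9, 5.4, 2.7]
width: 0.0107
finger_force: 34.9
```

>>> {"api": "drive_tool", "payload": {"series": [{"claw": 5,"x": -16,"y": 2.3,"z": -6,"twist": 0},{"claw": 5,"x": -15.5,"y": 2.1,"z": -7.4,"twist": 0},{"claw": 5,"x": -14.8,"y": 2.1,"z": -8.5,"twist": 0},{"claw": 5,"x": -14.2,"y": 2,"z": -9.8,"twist": 0},{"claw": 5,"x": -13.3,"y": 1.9,"z": -10.8,"twist": 0}]}}

```text
time: 20.28
ee_pos: [0.5173, 0.2782, 0.4228]
tcp_rot: [[0.14, 0.99, 0.005], [0.99, -0.14, 0.004], [0.004, 0.005, -1.0]]
force: [3.0, 5.3, 0.3]
width: 0.0108
finger_force: 34.8
```

>>> {"api": "drive_tool", "payload": {"series": [{"claw": 5,"x": -12.4,"y": 1.6,"z": -11.9,"twist": 0},{"claw": 5,"x": -11.5,"y": 1.5,"z": -12.8,"twist": 0},{"claw": 5,"x": -10.4,"y": 1.4,"z": -13.8,"twist": 0},{"claw": 5,"x": -9.2,"y": 1.3,"z": -14.5,"twist": 0},{"claw": 5,"x": -8.1,"y": 1.2,"z": -15.2,"twist": 0},{"claw": 5,"x": -5.2,"y": 0.8,"z": -12,"twist": 0},{"claw": 5,"x": -4.6,"y": 0.6,"z": -12,"twist": 0}]}}

```text
time: 20.87
ee_pos: [0.4565, 0.2868, 0.3302]
tcp_rot: [[0.141, 0.99, 0.004], [0.99, -0.141, 0.004], [0.004, 0.004, -1.0]]
force: [0.8, 5.3, 2.3]
width: 0.0105
finger_force: 35.2
```

>>> {"api": "drive_tool", "payload": {"series": [{"claw": 5,"x": -2.7,"y": 0.3,"z": -8.2,"twist": 0},{"claw": 5,"x": -2.3,"y": 0.4,"z": -8.3,"twist": 0},{"claw": 5,"x": -2,"y": 0.2,"z": -8.4,"twist": 0},{"claw": 5,"x": -1.6,"y": 0.3,"z": -8.5,"twist": 0},{"claw": 5,"x": -1,"y": 0.1,"z": -6.4,"twist": 0},{"claw": 5,"x": -0.8,"y": 0,"z": -6.4,"twist": 0}]}}

```text
time: 21.37
ee_pos: [0.4465, 0.2879, 0.2841]
tcp_rot: [[0.141, 0.99, 0.004], [0.99, -0.141, 0.003], [0.004, 0.003, -1.0]]
force: [2.6, 6.5, 2.0]
width: 0.0104
finger_force: 35.5
```

>>> {"api": "drive_tool", "payload": {"series": [{"claw": 5,"x": -0.6,"y": 0,"z": -5,"twist": 0},{"claw": 5,"x": -0.4,"y": 0,"z": -4,"twist": 0},{"claw": 5,"x": 0,"y": 0,"z": -3,"twist": 0},{"claw": 5,"x": 0,"y": 0,"z": 0,"twist": 0}]}}

```text
time: 21.7
ee_pos: [0.4455, 0.2879, 0.2717]
tcp_rot: [[0.141, 0.99, 0.003], [0.99, -0.141, 0.003], [0.003, 0.003, -1.0]]
force: [3.8, 6.5, -3.9]
width: 0.0104
finger_force: 35.0
```

>>> {"api": "drive_tool", "payload": {"series": [{"claw": 5,"x": 0,"y": 0,"z": -2,"twist": 0},{"claw": 5,"x": 0,"y": 0,"z": -2,"twist": 0},{"claw": 5,"x": 0,"y": 0,"z": 0,"twist": 0}]}}

```text
time: 21.95
ee_pos: [0.4454, 0.2879, 0.2679]
tcp_rot: [[0.141, 0.99, 0.003], [0.99, -0.141, 0.003], [0.004, 0.003, -1.0]]
force: [2.4, 6.5, -1.8]
width: 0.0104
finger_force: 35.3
```

>>> {"api": "drive_tool", "payload": {"series": [{"claw": 5,"x": 0,"y": 0,"z": -2,"twist": 0},{"claw": 5,"x": 0,"y": 0,"z": -2,"twist": 0},{"claw": 5,"x": 0,"y": 0,"z": 0,"twist": 0}]}}

```text
time: 22.2
ee_pos: [0.4452, 0.2879, 0.2669]
tcp_rot: [[0.141, 0.99, 0.004], [0.99, -0.141, 0.004], [0.004, 0.004, -1.0]]
force: [-5.9, 2.6, 23.3]
width: 0.0106
finger_force: 37.8
```

>>> {"api": "drive_tool", "payload": {"series": [{"claw": 18,"x": 0,"y": 0,"z": 0,"twist": 0},{"claw": 26,"x": 0,"y": 0,"z": 0,"twist": 0},{"claw": 26,"x": 0,"y": 0,"z": 0,"twist": 0},{"claw": 26,"x": 0,"y": 0,"z": 0,"twist": 0}]}}

```text
time: 22.53
ee_pos: [0.4448, 0.2868, 0.2632]
tcp_rot: [[0.14, 0.99, -0.001], [0.99, -0.14, -0.0], [-0.001, -0.001, -1.0]]
force: [0.3, -0.2, 0.6]
width: 0.026
finger_force: 0.0
```

>>> {"api": "drive_tool", "payload": {"series": [{"claw": 26,"x": 0,"y": 0,"z": 4,"twist": 0},{"claw": 26,"x": 0,"y": 0,"z": 8,"twist": 0},{"claw": 26,"x": 0,"y": 0,"z": 15,"twist": 0},{"claw": 26,"x": 0,"y": 0,"z": 30,"twist": 0},{"claw": 26,"x": 0,"y": 0,"z": 35,"twist": 0},{"claw": 26,"x": 0,"y": 0,"z": 35,"twist": 0},{"claw": 26,"x": 0,"y": 0,"z": 20,"twist": 0},{"claw": 26,"x": 0,"y": 0,"z": 0,"twist": 0}]}}

```text
time: 23.2
ee_pos: [0.4453, 0.2872, 0.4164]
tcp_rot: [[0.14, 0.99, 0.009], [0.99, -0.14, 0.004], [0.005, 0.009, -1.0]]
force: [1.2, -0.4, -0.4]
width: 0.0262
finger_force: 0.0
```

```bash
python3 - <<'E'
from h import *
np.set_printoptions(precision=4,suppress=True)
s=r.state();print(s["ee_pos"],s["force"],s["finger_force"],s["width"])
a=-.14;R=np.array([[np.cos(a),-np.sin(a)],[np.sin(a),np.cos(a)]])
for nm in("scene","wrist"):
    c,im=snap(nm,nm+"9.png"); print(nm,[(d["position"],d["conf"]) for d in r.find_in("lid_bar",nm)[:1]])
    for th in(0,.05,.1):
        print(th,proj(c,[[*(R@[.09-.216*np.cos(th),y]+[.5691,.2695]),.107+.216*np.sin(th)] for y in(-.045,.045)]).round(1).ravel())
    if nm=="scene":
        g=im.astype(int).sum(2)//3
E
```

```text
[0.4453 0.2872 0.4164] [ 1.1725 -0.3898 -0.3972] 0.0 0.026213764960738413
scene [([359.4, 276.0], 0.97)]
0 [380.  236.3 405.2 259.1]
0.05 [380.7 234.3 406.  257.1]
0.1 [381.1 232.3 406.7 255.3]
wrist [([417.6, 181.4], 0.86)]
0 [276.6 243.7 276.4 144.7]
0.05 [276.9 248.4 276.7 145.9]
0.1 [277.8 253.5 277.7 147.2]
```

```bash
python3 -c "
from station import r
print(r.finish_job())"
```

```text
the job is handed in; nothing more can be done
None
```

I've handed the job in, but the hand-in gave no verdict: the tray sits level and flush on the rail by force and image checks, and the lid was closed slowly to a 23 N hard stop and released; I didn't confirm the lid angle visually.

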